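Switch the ball feeder to its other chute

ROBOT

A 6-joint arm with a two-finger parallel gripper is mounted at the origin on a cart in front of the work surface, level with it; the furniture and walls round the work are solid. World frame = base frame: x ahead of the robot, y to its left, z up, the work surface at z = 0. Lengths are in m, angles in degrees, forces in N, time in s.
With the tool pointing down it reaches from about 0.375 to 0.9 m from the base axis. Payload 3.1 kg.
Tool frame: the origin (TCP) lies at the very end of the fingers, on their centre line; the grasp point (between the pads) lies 19 mm behind it; z points along the fingers, y is the line along which they close (so a half turn about z gives the same grasp; the last joint's range is limited). The gripper opens to 87 mm and grips with 3 to 60 N. Pads are 19 mm wide; open, the fingers measure 117 mm over their backs; the gripper's body (75 mm by 190 mm) begins 51 mm behind the grasp point.
Start: joints at [57.382, 30.224, 82.088, -0, 67.689, -10.227], TCP at [0.238, 0.578, 0.223] pointing down, gripper open.
Joint ranges: [-176.69, 176.69], [-43.24, 126.21], [12.49, 139.97], [-82, 262], [0, 151.66], [-163.58, 163.58]. Speed limits (degrees/s): [159.86, 159.86, 180, 180, 180, 180].

INTERFACE

Orientations are given as a 3x3 rotation matrix whose columns are the frame's x, y, z axes.
In Python, from rig import * gives the robot as it stands.
- The arm moves only by the tool jog_arm, never from a script. Its arguments are lists of equal length, an entry for each row: "delta_pos": the shift along the world's x, y, z in cm, a list of three; "turn": the turn about the world's z in degrees; "grip": the closure, from 0 (fully open) to 1 (shut). In form: {"delta_pos": [[x, y, z], ...], "turn": [turn, ...], "grip": [grip, ...]}. A call has 1 to 12 rows; each row is the pose to reach, as a shift and turn from the pose commanded when the call began; what a row does not reach only later rows make up. A row lasts 1/8 s, in which the tool goes at most 62.5 mm and 10.7 degrees, less where a joint would pass 70% of its speed; a pose out of reach is approached as far as the arm can. A call with a gripper value outside its range is refused whole. The fingers move at their own pace and stop on an object; the grip force is fixed at half the most. Time passes only in rows, so rows that repeat a pose let the fingers close. It gives the time, the measured TCP pose, the force, the opening and the grip force at its end, in the units of the state.
- read_state(): the state, without advancing time (a new reading comes with each control period).
- capture(name): name is "scene" or "top"; returns a dict with "color" (420x560x3 uint8, blue, green, red), "fovy" (degrees; the focal length in pixels is half the picture's height over the tangent of half this angle, whatever the lens; pixels are square), "cx", "cy" (the principal point, pixels), "camera_from_world" (4x4, takes a point from world to camera coordinates). Camera axes: x right, y up, looking along -z (the intrinsics and any distortion apply to the point x, -y, -z); pixel columns grow to the right and rows downward; lengths in m; the calibration is good to about 2 mm. A picture is of the moment at which its call begins. There is no depth.
- hand_in(): hands the job in; it is judged then, once.
The state is a dict: "time_s": time; "joint_positions": joint angles; "qvel": joint speeds; "tau": joint torques, N m; "position": TCP position; "tcp_rot": TCP orientation; "force": force on the tool from outside, world axes, zero at the start; "moment": the same for the moment, N m; "opening": opening from 0.0 (shut) to 1.0 (fully open); "grasp_force": force on a finger pad.
Only numpy, scipy, OpenCV 4.12 (cv2) and the standard library are available. Lean on these libraries where they do the work, as an engineer would, in place of code of your own. Each camera call takes 0.05 s, during which the arm holds its last target. There are 200 camera calls.

TASK

Switch the ball feeder over to its other chute and let the balls run: press the raised end of the seesaw gate down until the gate has rocked over its pivot to the other side and stays there, then push the shutter's tab fully in so that all four balls roll down into the tray on the newly selected side. Only push the gate and the shutter; do not touch the balls, and do not shift the things standing around.

Things in the scene. Friction and masses are not known exactly. Their poses are not given: they have to be found in the camera images.
- feeder: the ball feeder, fixed to the table: grey base 410 mm wide, 260 mm deep, yaw varies by 0.35 rad. Origin: on the table under the gate's pivot; x points away from the robot along the feed channel, y left, z up. Front to back: press pads and seesaw gate, then the shutter, then the channel. Left and right of the gate a short chute leads into an aluminium tray
- channel_mouth (a point): middle of the lower end of the straight open feed channel (outside 44 mm wide, 171 mm long, walls up to z = 0.22), which slopes down along the feeder's -x and holds four balls behind the shutter; the balls drop from here (feeder x = 0.034, z = 0.162) into the middle of the gate
- tray_left (a point): middle of the left tray's floor (feeder y = 0.163, z = 0.014): inside 72 mm along x and 78 mm along y, walls 65 mm high, outer wall 101 mm high
- tray_right (a point): the same for the right tray (feeder y = -0.163)
- gate (a joint): seesaw gate: steel trough 160 mm long along the feeder's y, on a pivot along feeder x, 0.130 m high. Radians: -0.28 left end down (balls run left), +0.28 right end down. A steel tumbler weight in the middle of its front (tops out at z = 0.195) makes it fall to the side it has passed and rest at that stop; 1 N on the raised pad rocks it over. It has dropped to either side within the first second
- shutter (a joint): dark steel shutter plate that blocks the channel, sliding along the feeder's y, in m: 0 to 0.006 at the start (shut), 0.053 = pushed fully in to the left, its window then in the channel so that the balls roll out. Stays where it is left; slides with about 1.5 N
- pad_left (a point): top centre of the black press pad, 56 x 44 mm (44 along the gate) and 5 mm thick, at the left end of the seesaw gate, in front of the trough (feeder x = -0.060, y = +0.075); height about 0.171 m when this end is up, 0.127 m when it is down (about 0.149 m when level)
- pad_right (a point): top centre of the black press pad, 56 x 44 mm (44 along the gate) and 5 mm thick, at the right end of the seesaw gate, in front of the trough (feeder x = -0.060, y = -0.075); height about 0.171 m when this end is up, 0.127 m when it is down (about 0.149 m when level)
- tab_face (a point): middle of the outer (right-hand) face of the shutter's push tab: an upright dark plate 52 mm along the feeder's x, 52 mm high (z = 0.166 to 0.218), 6 mm thick, at the right end of the shutter, about 98 mm right of the channel's middle line when shut. Push this face to the left (feeder's +y)
- ball0_center (a point): centre of one of the four white nylon valve balls, 30 mm diameter, about 22 g (first in the channel)
- ball1_center (a point): centre of one of the four white nylon valve balls, 30 mm diameter, about 22 g (second in the channel)
- ball2_center (a point): centre of one of the four white nylon valve balls, 30 mm diameter, about 22 g (third in the channel)
- ball3_center (a point): centre of one of the four white nylon valve balls, 30 mm diameter, about 22 g (last in the channel)
- tin_a: loose food tin 75 mm diameter, 110 mm high, in front of the left tray; origin at the centre of its underside. Bystander
- tin_b: loose food tin 75 mm diameter, 110 mm high, behind the right tray; origin at the centre of its underside. Bystander
- marker: loose marker pen, 134 mm long, 17 mm thick, lying in front of the feeder; origin at the centre of its underside. Bystander
- stamp: loose wooden rubber stamp 26 x 52 mm, 74 mm high, behind the left chute; origin at the centre of its underside. Bystander
- carton_a: loose tomato carton 67 x 99 x 96 mm, left of the feeder; origin at the centre of its underside. Bystander
- tape: loose roll of packing tape, 116 mm diameter, 48 mm high, left of the feeder; origin at the centre of its underside. Bystander
- ball0: the same ball as ball0_center (its origin turns with it; use the centre)
- ball1: the same ball as ball1_center (its origin turns with it; use the centre)
- ball2: the same ball as ball2_center (its origin turns with it; use the centre)
- ball3: the same ball as ball3_center (its origin turns with it; use the centre)

How it is judged (in metres and radians):
On the way, in this order (a step that is already met when the one before it is completed fails the run):
1. the gate has been rocked over to its other side while the shutter is still shut (((value of joint gate below -0.22 rad and distance of pad_left from where it was at the start of the episode above 0.0217 m) or (value of joint gate above 0.22 rad and distance of pad_left from where it was at the start of the episode above 0.0217 m)) and value of joint shutter below 0.015 m), for 0.2 s.
2. the shutter is pushed in (value of joint shutter above 0.042 m), for 0.2 s.
At the end, for the whole second after the job is handed in: The gate rests at the side opposite to its start (beyond 0.22 rad, pad over 21.7 mm from where it began), the shutter is in by over 42 mm, and all four balls lie in the tray on the gate's low side (over 120 mm to that side of the pivot, centres under 75 mm high) (((value of joint gate below -0.22 rad and distance of pad_left from where it was at the start of the episode above 0.0217 m and y of each of ball0_center, ball1_center, ball2_center, ball3_center in the frame of feeder above 0.12 m and z of each of ball0_center, ball1_center, ball2_center, ball3_center in the frame of feeder below 0.075 m) or (value of joint gate above 0.22 rad and distance of pad_left from where it was at the start of the episode above 0.0217 m and y of each of ball0_center, ball1_center, ball2_center, ball3_center in the frame of feeder below -0.12 m and z of each of ball0_center, ball1_center, ball2_center, ball3_center in the frame of feeder below 0.075 m)) and value of joint shutter above 0.042 m); the robot touches nothing.
It fails at once if the robot touches a ball (contact force between any of the fingers, the arm and ball0 above 0.3 N or contact force between any of the fingers, the arm and ball1 above 0.3 N or contact force between any of the fingers, the arm and ball2 above 0.3 N or contact force between any of the fingers, the arm and ball3 above 0.3 N).
It fails at once if a ball is lifted out of the feeder (height (world z) of any of ball0_center, ball1_center, ball2_center, ball3_center above 0.24 m).
It fails at once if a bystander is shifted by more than 20 mm (distance of any of tin_a, tin_b, marker, stamp, carton_a, tape from where it was at the start of the episode above 0.02 m).
It also fails if it takes over 43 s, if anything falls off the work surface, if the arm or the gripper's body presses on something with over 40 N, if the wrist force passes 120 N, or if a joint passes its speed limit or range.

## Working session

There is one attempt and no reset: what is moved stays moved. The work goes in short steps, Python scripts to look and compute and a tool call to move; the robot and the scene stay as the last step left them, time stands still between calls to the robot, and variables do not carry over. Pictures are saved under pics/ and viewed, at most 10 in all, crops included, and the job is handed in when it is done.

Besides the shell and the picture viewer there is one more tool, called by a JSON object that holds its "fn" and its "kwargs". jog_arm: Moves the arm, as the interface text tells. Its arguments: {"type":"object","properties":{"delta_pos":{"type":"array"},"turn":{"type":"array"},"grip":{"type":"array"}},"required":["delta_pos","turn","grip"]}

```bash
mkdir -p pics; cat > h.py <<'E'
from rig import *
import numpy as np, cv2
def ray(c,u,v):
    f=c["color"].shape[0]/2/np.tan(np.radians(c["fovy"])/2)
    T=np.array(c["camera_from_world"]);R=T[:3,:3];o=-R.T@T[:3,3]
    return o,R.T@np.array([(u-c["cx"])/f,-(v-c["cy"])/f,-1])
def onz(c,u,v,z):
    o,d=ray(c,u,v);return o+d*(z-o[2])/d[2]
def proj(c,p):
    f=c["color"].shape[0]/2/np.tan(np.radians(c["fovy"])/2)
    q=np.array(c["camera_from_world"])@np.append(p,1);return c["cx"]-f*q[0]/q[2],c["cy"]+f*q[1]/q[2]
E
python3 - <<'E'
from h import *
for n in("scene","top"):
    c=capture(n);cv2.imwrite(f"pics/{n}0.png",c["color"]);print(n,{k:v for k,v in c.items() if k!="color"})
s=read_state();print(s["time_s"],s["position"],s["tcp_rot"])
E
```

```text
scene {'fovy': 50.0770994158036, 'cx': 279.64772342507905, 'cy': 209.26062684596386, 'camera_from_world': array([[ 0.57385903, -0.8186626 ,  0.02184836, -0.42922833],
       [ 0.31100389,  0.24252944,  0.9189429 , -0.25179901],
       [-0.75760306, -0.52054876,  0.39378497, -0.98355649],
       [ 0.        ,  0.        ,  0.        ,  1.        ]])}
top {'fovy': 54.56766439536812, 'cx': 275.3786820967679, 'cy': 209.0019534680653, 'camera_from_world': array([[-0.02361453, -0.99943921, -0.02374049, -0.11761484],
       [ 0.99484448, -0.02583542,  0.09806629, -0.49985271],
       [-0.09862464, -0.0213023 ,  0.99489667, -1.12217871],
       [ 0.        ,  0.        ,  0.        ,  1.        ]])}
0.1 [0.23769772 0.57730531 0.22165831] [[-9.24591690e-01  3.80958100e-01 -1.06424260e-03]
 [ 3.80959436e-01  9.24590201e-01 -1.69383607e-03]
 [ 3.38707706e-04 -1.97154001e-03 -9.99997999e-01]]
```

View pics/scene0.png

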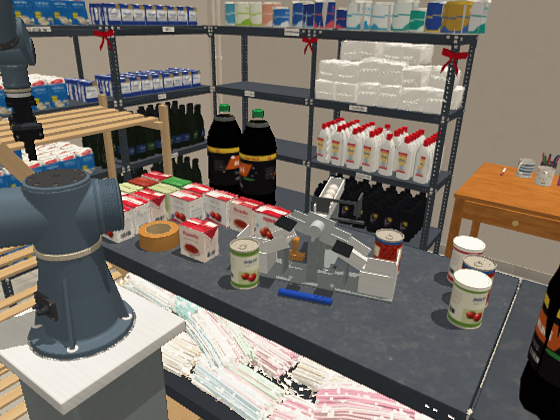

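View pics/top0.png

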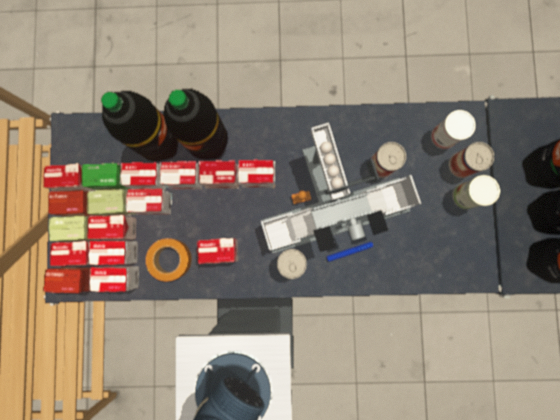

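The scene view shows the feeder at about (320,240), tin_a at (245,262) and the marker at (305,297). In the top view the channel runs from (323,127) to (338,195), the pads are at (326,238) and (377,226), and the marker is at (350,251). I'll zoom in on both.

```bash
python3 - <<'E'
import cv2,numpy as np
t=cv2.imread("pics/top0.png")[110:280,250:430];s=cv2.imread("pics/scene0.png")[165:315,220:410]
cv2.imwrite("pics/tz.png",cv2.resize(t,None,fx=3.5,fy=3.5,interpolation=2)); cv2.imwrite("pics/sz.png",cv2.resize(s,None,fx=4,fy=4,interpolation=2))
E
```

```text
(no output)
```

View pics/tz.png

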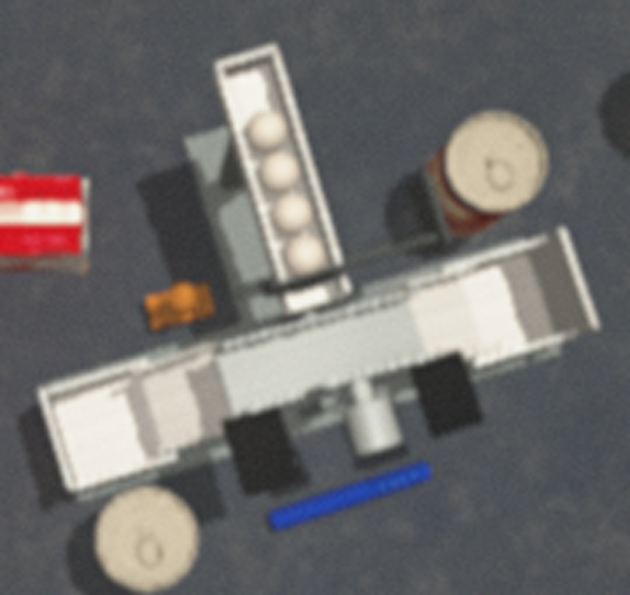

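View pics/sz.png

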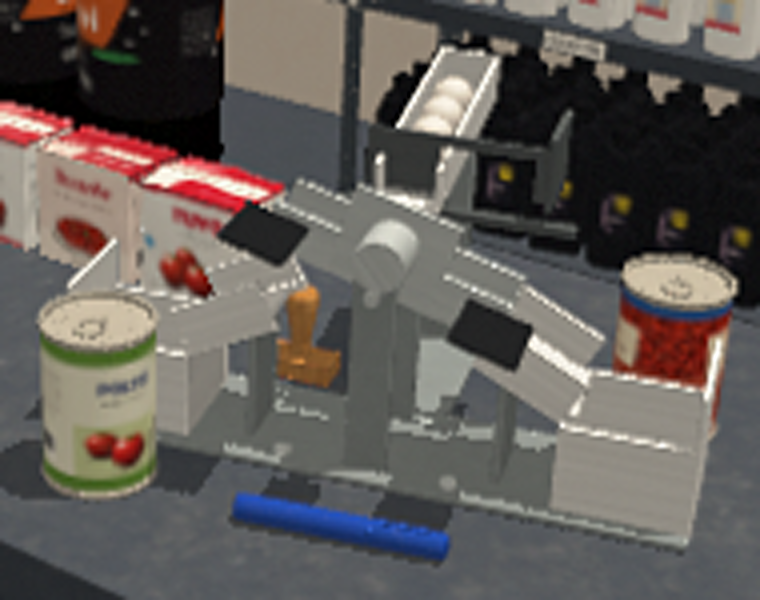

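The left pad is up in the scene crop at (263,233) and the right pad is down at (490,335), so the gate is at +0.28. I'll press the left pad. In the top crop the pads are at (264,452) and (447,393), and the shutter tab is the dark bar's end at about (440,232).

```bash
python3 - <<'E'
from h import *
c=capture("top");s=capture("scene")
g=lambda u,v,z:onz(c,250+u/3.5,110+v/3.5,z)
gs=lambda u,v,z:onz(s,220+u/4,165+v/4,z)
pl,pr=g(264,452,.171),g(447,393,.127);print("pads",pl,pr, gs(263,233,.171),gs(490,335,.127))
d=pl-pr;print("len",np.hypot(*d[:2]),"yaw pads",np.degrees(np.arctan2(-d[0],d[1])))
b=g(245,55,.22);f=g(318,298,.22);print("chan",b,f,"yaw",np.degrees(np.arctan2((b-f)[1],(b-f)[0])),np.linalg.norm(b-f))
# outer tray walls z=.101
L=(g(42,388,.101)+g(73,492,.101))/2;R=(g(565,230,.101)+g(598,327,.101))/2
d=L-R;print("trays",L,R,"mid",(L+R)/2,"yaw",np.degrees(np.arctan2(-d[0],d[1])),np.linalg.norm(d))
yaw=np.arctan2(-d[0],d[1])
for nm,y in(("padyaw",np.arctan2(-(pl-pr)[0],(pl-pr)[1])),("tray",yaw)):
    Rm=np.array([[np.cos(y),-np.sin(y)],[np.sin(y),np.cos(y)]])
    o=(pl+pr)[:2]/2-Rm@[-.06,0]; print(nm,o)
    for n,p in(("L",L),("R",R),("b",b),("f",f),("tab",g(440,232,.218)),("pl",pl),("pr",pr),
      ("s_tab top front",gs(545,139,.218)),("s_tab top back",gs(572,110,.218)),("s_tab bottom front",gs(548,205,.166))):print(n,Rm.T@(p[:2]-o))
E
```

```text
pads [ 0.40560391 -0.25268341  0.171     ] [ 0.44595147 -0.39064062  0.127     ] [ 0.397848   -0.25881592  0.171     ] [ 0.44092899 -0.39334585  0.127     ]
len 0.14373628161572935 yaw pads 16.302315610428728
chan [ 0.67271636 -0.24455785  0.22      ] [ 0.5057013  -0.28724805  0.22      ] yaw 14.338195057685914 0.17238470092124947
trays [ 0.41990705 -0.1066244   0.101     ] [ 0.53063357 -0.50041854  0.101     ] mid [ 0.47527031 -0.30352147  0.101     ] yaw 15.70485267812891 0.40906501627453157
padyaw [ 0.48336533 -0.30481968]
L [-0.00527237  0.20803972]
R [-0.0095379  -0.20100305]
b [0.1986538  0.00468706]
f [0.02637038 0.01059532]
tab [ 0.04380001 -0.08115494]
pl [-0.06        0.07186814]
pr [-0.06       -0.07186814]
s_tab top front [ 0.02813479 -0.08136762]
s_tab top back [ 0.08463303 -0.08899331]
s_tab bottom front [ 0.04744153 -0.08458901]
tray [ 0.48353782 -0.30542109]
L [-0.00744468  0.20859909]
R [-0.00744468 -0.20046593]
b [0.19859087 0.00738392]
f [0.0262552  0.01149537]
tab [ 0.04464061 -0.08006816]
pl [-0.06074941  0.07186423]
pr [-0.05925059 -0.07186423]
s_tab top front [ 0.02897846 -0.08044418]
s_tab top back [ 0.08555314 -0.08748031]
s_tab bottom front [ 0.04831774 -0.08346407]
```

{"fn": "jog_arm", "kwargs": {"delta_pos": [[5,0,6],[10,-5,10],[15,-10,10],[20,-16,10],[22,-22,10],[22,-28,10],[22,-34,10],[22,-40,10],[22,-46,10],[22,-52,10],[22,-58,10],[22,-64,10]], "turn": [0,-5,-10,-15,-20,-25,-30,-35,-40,-45,-50,-52], "grip": [1,1,1,1,1,1,1,1,1,1,1,1]}}

```text
time_s: 1.7
position: [0.4577, -0.0366, 0.3227]
tcp_rot: [[-0.268, 0.964, 0.001], [0.964, 0.268, 0.0], [-0.0, 0.001, -1.0]]
force: [1.0, 0.2, 0.3]
opening: 0.005
grasp_force: 0.0
```

{"fn": "jog_arm", "kwargs": {"delta_pos": [[-2,-6,0],[-4,-12,0],[-6.6,-18.4,0],[-6.6,-18.4,-5],[-6.6,-18.4,-10],[-6.6,-18.4,-12.5],[-6.6,-18.4,-12.5]], "turn": [0,0,0,0,0,0,0], "grip": [1,1,1,1,1,1,1]}}

```text
time_s: 2.58
position: [0.3908, -0.2177, 0.196]
tcp_rot: [[-0.269, 0.963, -0.004], [0.963, 0.269, 0.004], [0.005, -0.003, -1.0]]
force: [-0.3, -0.5, -0.2]
opening: 0.007
grasp_force: 0.0
```

```bash
python3 - <<'E'
from h import *
s=capture("scene");t=capture("top")
a=cv2.resize(s["color"][165:315,220:410],(570,450),interpolation=2);b=cv2.resize(t["color"][110:280,250:430],(230,217))
p=np.zeros((450,800,3),np.uint8);p[:,:570]=a;p[:217,570:]=b;cv2.imwrite("pics/p1.png",p)
print(read_state()["position"])
E
```

```text
[ 0.39250819 -0.21902576  0.1981708 ]
```

View pics/p1.png

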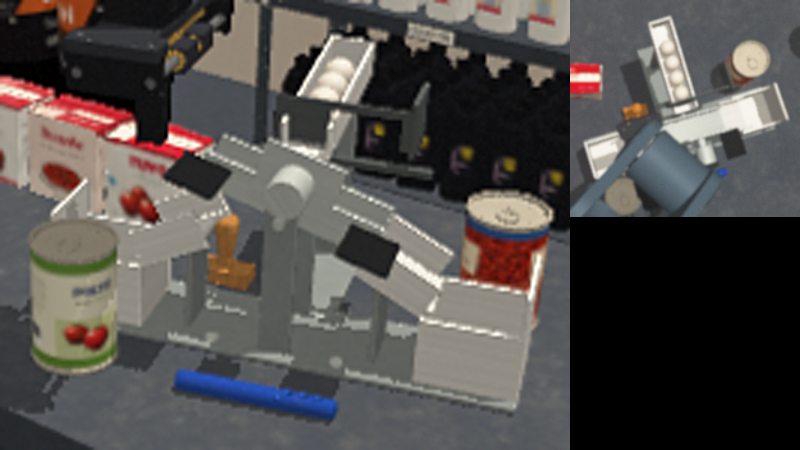

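The crop shows the closed fingertips at (155,140), short of the raised pad at (197,175). The row limit left the tool about 3 cm short in y, so I'll move over and press.

{"fn": "jog_arm", "kwargs": {"delta_pos": [[0,-2.9,0],[0,-2.9,0],[0,-2.9,-2],[0,-2.9,-3.5],[0,-2.9,-5],[0,-2.9,-6],[0,-2.9,-6.3],[0,-2.9,-6.3]], "turn": [0,0,0,0,0,0,0,0], "grip": [1,1,1,1,1,1,1,1]}}

```text
time_s: 3.68
position: [0.3922, -0.2477, 0.1349]
tcp_rot: [[-0.269, 0.963, 0.0], [0.963, 0.269, -0.0], [-0.0, 0.0, -1.0]]
force: [-0.6, -0.1, -0.0]
opening: 0.003
grasp_force: 0.0
```

```bash
python3 - <<'E'
from h import *
s=capture("scene")
cv2.imwrite("pics/p2.png",cv2.resize(s["color"][165:315,220:410],(570,450),interpolation=2))
E
```

```text
(no output)
```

View pics/p2.png

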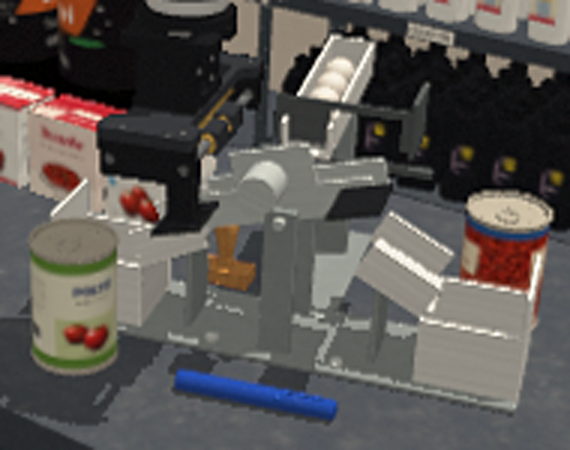

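The gate has rocked over: the right pad is now up at (360,203) and the left pad is down under the fingers. Next I'll retract and go round to the tab's right side.

{"fn": "jog_arm", "kwargs": {"delta_pos": [[0,0,6],[0,0,12],[0,0,18],[4,-4,18],[8,-8,18],[12,-12,18],[16,-16,18],[17.8,-17.2,18],[17.8,-17.2,18],[17.8,-17.2,12],[17.8,-17.2,8],[17.8,-17.2,5.5]], "turn": [0,0,0,0,0,0,0,0,0,0,0,0], "grip": [1,1,1,1,1,1,1,1,1,1,1,1]}}

```text
time_s: 5.22
position: [0.568, -0.4176, 0.1876]
tcp_rot: [[-0.269, 0.963, -0.003], [0.963, 0.269, 0.003], [0.004, -0.002, -1.0]]
force: [-0.3, -0.3, 0.6]
opening: 0.003
grasp_force: 0.0
```

```bash
python3 - <<'E'
from h import *
s=capture("scene");print(read_state()["position"],read_state()["force"])
cv2.imwrite("pics/p3.png",cv2.resize(s["color"][165:315,220:410],(760,600),interpolation=2))
E
```

```text
[ 0.5668108  -0.41647631  0.18446081] [-0.82373267  1.3610362  -2.33276135]
```

View pics/p3.png

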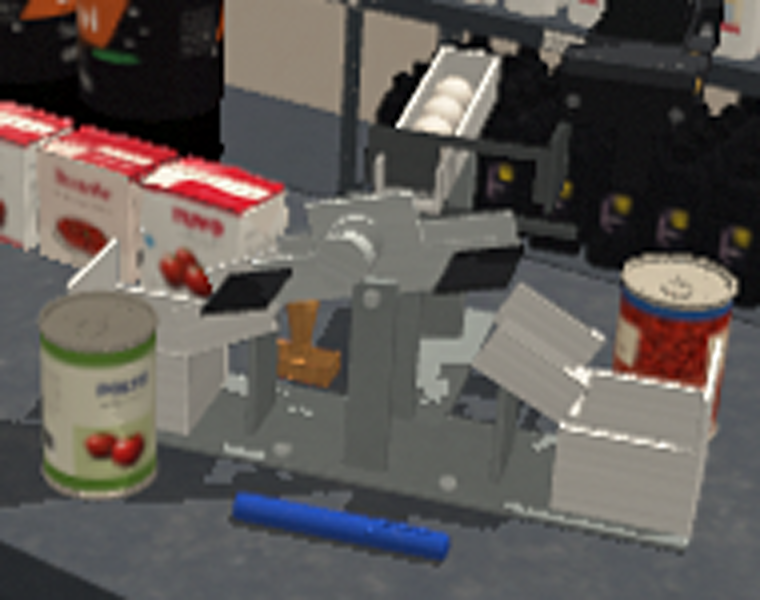

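The gate rests left side down, with the left pad at (245,290). The balls are still behind the shutter, and the fingers are right of the tab at (560,170). Now I'll push along the feeder's +y.

{"fn": "jog_arm", "kwargs": {"delta_pos": [[-0.4,1.4,0],[-0.7,2.4,0],[-0.9,3.4,0],[-1.2,4.3,0],[-1.4,5.1,0],[-1.6,5.8,0],[-1.8,6.5,0],[-2.0,7.2,0],[-2.0,7.2,0]], "turn": [0,0,0,0,0,0,0,0,0], "grip": [1,1,1,1,1,1,1,1,1]}}

```text
time_s: 6.4
position: [0.5493, -0.3463, 0.1891]
tcp_rot: [[-0.269, 0.963, -0.002], [0.963, 0.269, 0.002], [0.003, -0.001, -1.0]]
force: [-0.4, -0.3, 0.6]
opening: 0.006
grasp_force: 0.0
```

{"fn": "jog_arm", "kwargs": {"delta_pos": [[-0.1,0.4,0],[-0.2,0.7,0],[-0.3,1.0,0],[-0.3,1.0,0]], "turn": [0,0,0,0], "grip": [1,1,1,1]}}

```text
time_s: 6.9
position: [0.5474, -0.3392, 0.1893]
tcp_rot: [[-0.269, 0.963, 0.001], [0.963, 0.269, -0.003], [-0.004, 0.0, -1.0]]
force: [1.3, -5.2, -3.1]
opening: 0.003
grasp_force: 2.6
```

```bash
python3 - <<'E'
from h import *
s=capture("scene");t=capture("top");print(read_state()["position"],read_state()["force"])
p=np.zeros((450,800,3),np.uint8);p[:,:570]=cv2.resize(s["color"][165:315,220:410],(570,450),interpolation=2);p[:217,570:]=cv2.resize(t["color"][110:280,250:430],(230,217));cv2.imwrite("pics/p4.png",p)
E
```

```text
[ 0.54736875 -0.33923034  0.18932603] [ 0.72129593 -5.45021712 -2.77286561]
```

View pics/p4.png

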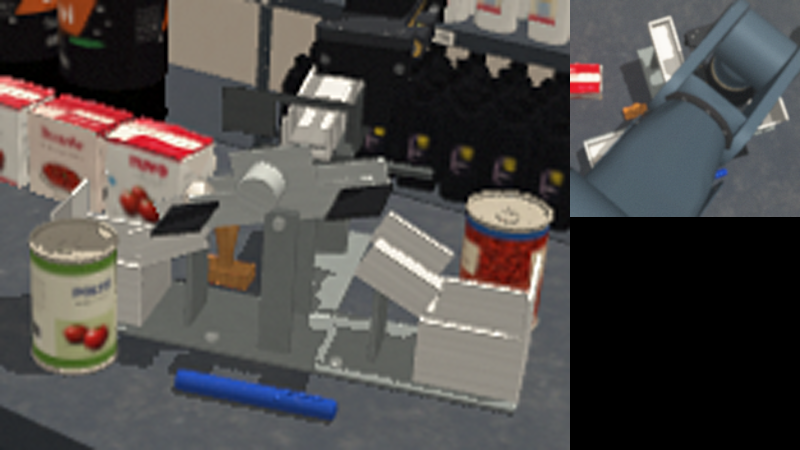

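The shutter is at its stop with about 5 N on it. Its window is in the channel at (320,110), the channel is emptying, and a ball is running left at (200,188). I'll back off, lift and let the balls settle.

{"fn": "jog_arm", "kwargs": {"delta_pos": [[0,0,0],[0,0,0],[0.5,-2,0],[1,-4,0],[1,-4,6],[1,-4,12],[1,-10,14],[1,-16,14],[1,-18,14],[1,-18,14],[1,-18,14],[1,-18,14]], "turn": [0,0,0,0,0,0,0,0,0,0,0,0], "grip": [1,1,1,1,1,1,1,1,1,1,1,1]}}

```text
time_s: 8.5
position: [0.5575, -0.5159, 0.3299]
tcp_rot: [[-0.271, 0.963, -0.0], [0.963, 0.271, 0.001], [0.001, 0.0, -1.0]]
force: [0.6, 0.7, 0.9]
opening: 0.006
grasp_force: 0.0
```

```bash
python3 - <<'E'
from h import *
s=capture("scene");t=capture("top")
p=np.zeros((380,800,3),np.uint8);p[:316,:400]=cv2.resize(s["color"][165:315,220:410],(400,316),interpolation=2);p[:378,400:]=cv2.resize(t["color"][110:280,250:430],(400,378),interpolation=2);cv2.imwrite("pics/p5.png",p)
E
```

```text
(no output)
```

View pics/p5.png

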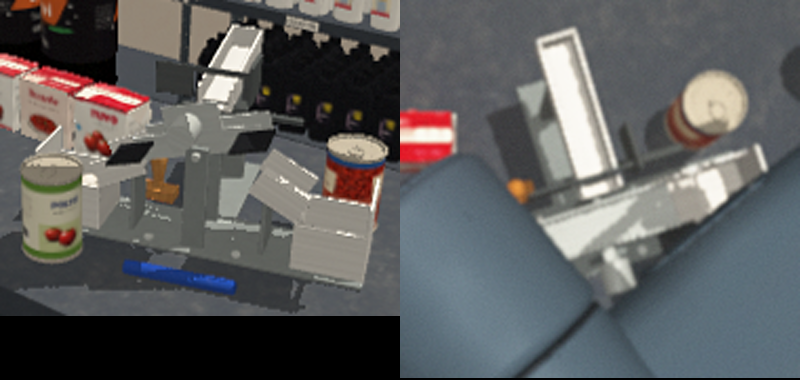

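The channel is empty, the shutter is in and the gate is left side down, but the arm hides the left tray. I'll swing it aside for the last look.

{"fn": "jog_arm", "kwargs": {"delta_pos": [[-3,-4,0],[-6,-8,0],[-9,-12,0],[-12,-14,0],[-15,-14,0],[-17,-14,0],[-17,-14,0],[-17,-14,0],[-17,-14,0]], "turn": [0,0,0,0,0,0,0,0,0], "grip": [1,1,1,1,1,1,1,1,1]}}

```text
time_s: 9.72
position: [0.3885, -0.6571, 0.3296]
tcp_rot: [[-0.271, 0.963, 0.0], [0.963, 0.271, -0.0], [-0.0, 0.0, -1.0]]
force: [-0.0, 0.1, -0.5]
opening: 0.006
grasp_force: 0.0
```

```bash
python3 - <<'E'
from h import *
s=capture("scene");t=capture("top")
p=np.zeros((380,800,3),np.uint8);p[:316,:400]=cv2.resize(s["color"][165:315,220:410],(400,316),interpolation=2);p[:378,400:]=cv2.resize(t["color"][110:280,250:430],(400,378),interpolation=2);cv2.imwrite("pics/p6.png",p)
E
```

```text
(no output)
```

View pics/p6.png

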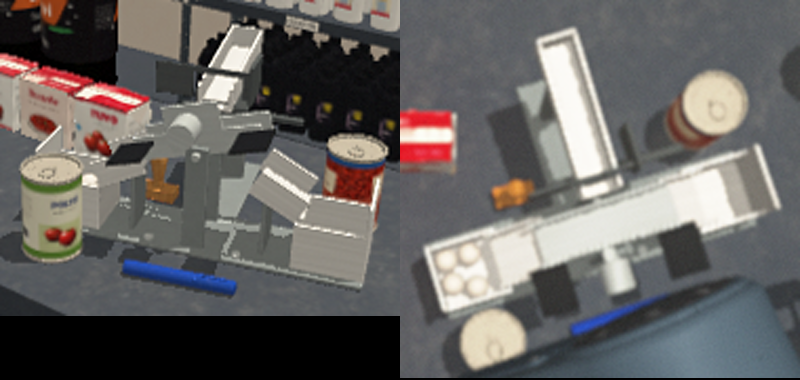

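All four balls lie in the left tray, at about (460,270) in the right-hand view. The shutter is in, the gate is left side down and the bystanders haven't moved.

```bash
python3 -c "
from rig import *
print(hand_in())"
```

```text
the job is handed in; nothing more can be done
None
```

The gate is rocked over to the left and the shutter is fully in. The last picture shows all four balls in the left tray and nothing around them visibly moved, and I handed the job in just after 9.7 s (limit 43 s); no verdict came back.

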